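# Lay the block stamp down in its tray

### The job

The wooden stamp must not be stored standing on its rubber: push it over with the fingertips so that it falls along the tray towards the cork block, then gently push it along the tray, still lying, until the end of its handle rests against the cork. Only push the stamp, never pick it up or carry it, and leave the staple remover, the highlighter and the mouse where they are.

Things in the scene. Friction and masses are not known exactly. Their poses are not given: they have to be found in the camera images.
- tray: Open tray of smoky clear acrylic, fixed on the cart top, 108 mm along its x, 316 mm along its y, 26 mm high; walls and floor 4 mm thick (inside 100 x 308 mm). Origin: centre of its underside, on the cart top; z up; y along its length. At one end stands the cork block, at the other the staple remover, either way round; the stamp is near the middle.
- cork: Plain cork block fixed on the tray's floor against one end wall, 90 mm along its x by 30 mm along its y, 22 mm high. Origin: centre of its underside, on the tray's floor; axes parallel to the tray's. Its face towards the tray's middle is 15 mm from the origin.
- stamp: Loose wooden block stamp, 80 mm tall, about 55 to 110 g. Foot 36 mm along its x, 60 mm along its y, 24 mm high, with a black rubber sole. Starts upright, its x roughly along the tray, and tips over a long edge of the foot. Centre of mass about 30 mm above the sole: pushed at the knob it falls by itself beyond about 32 degrees. Origin: centre of the sole; z from the sole up the handle.
- stamp_tip (a point): Centre of the flat end (18 mm across) of the stamp's round handle, 80 mm from the sole along the stamp's z. The handle is 20 mm thick at the neck and 33 mm at the knob, 68 mm above the sole. With the stamp lying on its side this point is about 20 mm above the cart top, and after tipping 15 to 40 mm short of the cork.
- remover: Loose chrome staple remover, 50 mm long by 22 mm wide by about 36 mm high, jaws open, at the end of the tray away from the cork, lying across the tray. Origin: centre of its underside. Leave alone.
- mouse: Loose grey computer mouse, 105 x 62 x 36 mm, on the cart beyond the tray. Origin: centre of its underside. Leave alone.
- highlighter: Loose flat yellow plastic highlighter, 120 mm long (its y), 25 mm wide, 16 mm high, lying on the cart on the robot's side of the tray. Origin: centre of its underside. Leave alone.
Things that resemble listed ones, but are neither listed nor needed, are in the scene too. There is more than one size of the cork; the one meant has the size given above.

How it is judged:
By the outcome, as a careful person would: the job done as asked, in the order asked, and still so for the second after the job is handed in, with the robot touching nothing.
It also fails if it takes over 42 s, if anything falls off the work surface, if the arm or the gripper's body presses on something with over 40 N, if the wrist force passes 120 N, or if a joint passes its speed limit or range.

### The arm

A 7-joint arm with a two-finger parallel gripper is mounted at the origin on the work surface. World frame = base frame: x ahead of the robot, y to its left, z up, the work surface at z = 0. Lengths are in m, angles in rad, forces in N, time in s.
With the tool pointing down it reaches from about 0.425 to 0.825 m from the base axis. Payload 3.6 kg.
Tool frame: the origin (TCP) lies where the fingers leave the gripper's body, on its centre line; the fingertips stand 73 mm ahead of it and the grasp point (between the pads) lies 54 mm ahead of it; x points along the fingers, y is the direction in which the jaws open and shut, and the axes are right-handed (so a half turn about x gives the same grasp; the last joint's range is limited). The gripper opens to 85 mm and grips with 20 to 120 N. Pads are 22 mm wide; open, the fingers measure 114 mm over their backs; the gripper's body (76 mm by 85 mm) begins 54 mm behind the grasp point. The pads swing forward as they close: fully open they stand 13 mm farther back than shut.
Start: joints at [-1.2, 0.615, -0.013, 1.423, 0.008, 1.103, -0.04], TCP at [0.252, 0.599, 0.304] pointing down, gripper open.
Joint ranges: [-3.12, 3.12], [-0.3, 2.06], [-1.34, 1.32], [0.26, 2.42], [-1.36, 4.5], [0.01, 1.98], [-2.84, 2.84]. Speed limits (rad/s): [2.79, 2.79, 3.14, 3.14, 3.14, 3.14, 3.14].

### API

Orientations are given as a unit quaternion [x, y, z, w].
In Python, from station import arm, snapshot, camera_info, ticket gives the robot as it stands. Calls block until the motion is done:
- arm.movep(position, orientation): joint-space move of the TCP to a pose.
- arm.line_to(position, velocity=0.15, ori=None): straight line of the TCP; ori=None keeps the orientation; velocity is the mean speed in m/s.
- arm.move_j(angles): joint-space move.
- arm.move_gripper(opening, effort=None): opening from 0.0 (shut) to 1.0 (fully open); effort is the grip in N (None keeps the last); returns when the fingers have stopped.
- arm.pause(seconds).
- arm.ik(position, orientation): joint angles nearest the present ones, or None.
- snapshot(name): name is "side" or "top"; returns the picture (400x640x3 uint8, blue, green, red); there is no depth.
- camera_info(name): a dict with "fx", "fy", "cx", "cy" (pixels), "dist_coeffs" ([k1, k2, p1, p2, k3] as OpenCV has them; the pictures are not rectified), "R" (3x3) and "t" (3): a world point X has camera coordinates R X + t. Camera axes: x right, y down, z forward; pixel columns grow to the right and rows downward; lengths in m; the calibration is good to about 2 mm. A picture is of the moment at which its call begins. camera_info takes no time and is no camera call.
A pose or a line that the arm cannot do raises arm.MotionError and nothing moves.
- ticket.finish_job(): hands the job in, once; it reports no verdict.
Readings, each from a call of its own:
- arm.read_time(): time.
- arm.read_joint_positions(): joint angles.
- arm.read_dq(): joint speeds.
- arm.read_effort(): joint torques, N m.
- arm.read_tool_pos(): TCP position.
- arm.read_eef_rot(): TCP orientation.
- arm.read_ft_force(): force on the tool from outside, world axes, zero at the start.
- arm.read_wrist_torque(): the same for the moment, N m.
- arm.read_opening(): opening from 0.0 (shut) to 1.0 (fully open).
Only numpy, scipy, OpenCV 4.12 (cv2) and the standard library are available. Lean on these libraries where they do the work, as an engineer would, in place of code of your own. Each camera call takes 0.05 s, during which the arm holds its last target. There are 200 camera calls.

## Working session

There is one attempt and no reset: what is moved stays moved. The work goes in short steps, each a Python script; the robot and the scene stay as the last script left them, time stands still between calls to the robot, and variables do not carry over. Pictures are saved under pics/ and viewed, about 8 in all and at most 12, crops included, and the job is handed in when it is done.

```bash
mkdir -p pics; ls
python3 - <<'E'
from station import arm, snapshot, camera_info
import cv2,numpy as np
for n in("side","top"):
    cv2.imwrite(f"pics/{n}0.png",snapshot(n)); c=camera_info(n)
    print(n,[c[k] for k in("fx","fy","cx","cy","dist_coeffs")],"pos",-np.array(c["R"]).T@np.array(c["t"]),np.round(c["R"],3).tolist())
print(arm.read_time(),arm.read_eef_rot(),arm.read_ft_force())
E
```

```text
pics
side [462.97313229032505, 462.97313229032505, 316.7895884888084, 200.5879521889035, array([-0.09446423,  0.        ,  0.        ,  0.        ,  0.        ])] pos [0.30900659 0.58287362 0.69224877] [[-0.881, -0.473, 0.001], [-0.34, 0.632, -0.696], [0.329, -0.614, -0.718]]
top [451.8296799916848, 451.8296799916848, 321.77952011063434, 199.07978289587155, array([-0.1108977,  0.       ,  0.       ,  0.       ,  0.       ])] pos [0.44569697 0.01919714 1.00883542] [[0.002, -0.999, -0.035], [-0.988, 0.004, -0.154], [0.154, 0.035, -0.987]]
0.1 [ 0.13887229  0.69332217 -0.14050617  0.69302011] [ 0.09524703 -0.4650403   0.08014285]
```

View pics/side0.png

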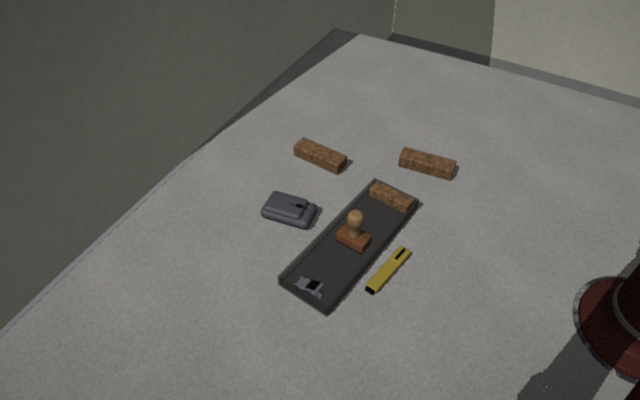

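View pics/top0.png

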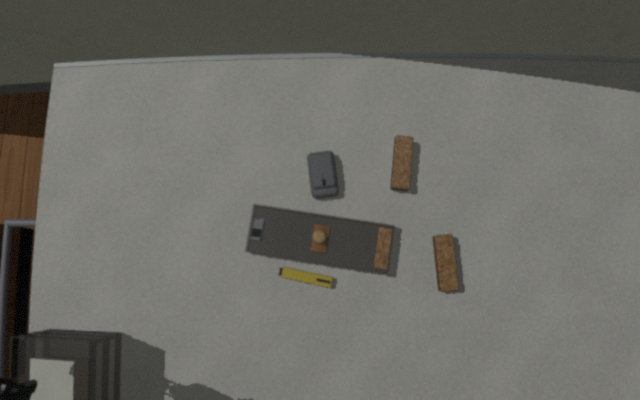

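The side view shows the tray running from the remover at (308,285) to the cork at (392,197), with the upright stamp at (354,230). In the top view the tray corners are about (256,205), (394,227), (390,273) and (246,252). There the knob is at (319,237) and the cork is at (383,248), which is the -y end. The other two cork blocks are outside the tray.

```bash
cat > h.py <<'E'
import cv2,numpy as np
from station import camera_info
def ray(n,uv):
    c=camera_info(n);K=np.array([[c["fx"],0,c["cx"]],[0,c["fy"],c["cy"]],[0,0,1]])
    p=cv2.undistortPoints(np.float64(uv).reshape(-1,1,2),K,np.float64(c["dist_coeffs"])).reshape(-1,2)
    R=np.array(c["R"]);d=np.c_[p,np.ones(len(p))]@R
    return -R.T@np.array(c["t"]),d
def onplane(n,uv,z):
    o,d=ray(n,uv);return o+d*((z-o[2])/d[:,2])[:,None]
def tri(a,b):
    o1,d1=ray("top",[a]);o2,d2=ray("side",[b]);d1=d1[0];d2=d2[0]
    s=np.linalg.lstsq(np.c_[d1,-d2],o2-o1,rcond=None)[0]
    p,q=o1+s[0]*d1,o2+s[1]*d2
    return (p+q)/2,np.linalg.norm(p-q)
def masks(im):
    h=cv2.cvtColor(im,cv2.COLOR_BGR2HSV)
    br=cv2.inRange(h,(3,80,40),(22,255,255))
    dark=cv2.inRange(h,(0,0,0),(179,255,75))
    return br,dark
def blobs(m,roi,amin=40):
    x0,y0,x1,y1=roi;k=np.zeros_like(m);k[y0:y1,x0:x1]=m[y0:y1,x0:x1]
    return [c for c in cv2.findContours(k,cv2.RETR_EXTERNAL,cv2.CHAIN_APPROX_NONE)[0] if cv2.contourArea(c)>amin]
E
python3 - <<'E'
from h import *
np.set_printoptions(precision=4,suppress=True)
R={"top":(235,195,405,285),"side":(270,170,425,320)}
big=[]
for n in("top","side"):
    im=cv2.imread(f"pics/{n}0.png");br,dark=masks(im)
    for c in blobs(br,R[n]):
        r=cv2.minAreaRect(c);print(n,"brown",cv2.contourArea(c),r,cv2.boxPoints(r).tolist())
        print("  at z.026:",onplane(n,cv2.boxPoints(r),.026)[:,:2].tolist())
    m=cv2.morphologyEx(cv2.bitwise_or(br,dark),cv2.MORPH_OPEN,np.ones((3,3)))
    c=max(blobs(m,R[n]),key=cv2.contourArea);r=cv2.minAreaRect(c);q=cv2.approxPolyDP(c,8,True)[:,0]
    print(n,"tray",q.tolist(),onplane(n,q,.026)[:,:2].tolist())
    x0,y0,x1,y1=R[n];big.append(cv2.resize(im[y0:y1,x0:x1],None,fx=4 if n=="top" else 3,fy=4 if n=="top" else 3,interpolation=cv2.INTER_CUBIC)*1)
w=max(b.shape[1] for b in big)
cv2.imwrite("pics/crop_t.png",cv2.convertScaleAbs(big[0],alpha=1.8));cv2.imwrite("pics/crop_s.png",cv2.convertScaleAbs(big[1],alpha=1.8))
E
```

```text
top brown 529.0 ((382.3122253417969, 247.90830993652344), (14.207599639892578, 41.631568908691406), 7.594643592834473) [[372.5196533203125, 267.6026306152344], [378.0218505859375, 226.3362579345703], [392.10479736328125, 228.2139892578125], [386.60260009765625, 269.4803466796875]]
  at z.026: [[0.4496232947688592, -0.055427925640796724], [0.5387513574550509, -0.06854779147304517], [0.5345465946767957, -0.09912973511071949], [0.4455295660215732, -0.08566244913215523]]
top brown 410.5 ((319.729736328125, 238.1216278076172), (16.604297637939453, 27.94782829284668), 9.462322235107422) [[309.2432556152344, 250.54054260253906], [313.8378601074219, 222.9729766845703], [330.2162170410156, 225.7027130126953], [325.6216125488281, 253.27027893066406]]
  at z.026: [[0.48635538289665725, 0.08111574431291757], [0.5464458793139115, 0.07138621019861674], [0.5403976852050938, 0.03557221401765161], [0.48048200460358587, 0.04556219791263899]]
top tray [[254, 206], [264, 221], [251, 227], [259, 239], [248, 251], [395, 274], [393, 226]] [[0.5843083931703849, 0.20431070481471456], [0.550909226473866, 0.18
[... 686 characters left out ...]
09629438836734]]
side brown 697.5 ((390.4000244140625, 196.70001220703125), (45.16857147216797, 16.994115829467773), 26.56505012512207) [[366.4000244140625, 194.20001220703125], [374.0, 179.0], [414.4000244140625, 199.20001220703125], [406.800048828125, 214.4000244140625]]
  at z.026: [[0.5338001826166308, -0.050268570365262555], [0.5380508919835755, -0.09924040277349166], [0.4423644598080241, -0.08331022076831762], [0.44130335116531205, -0.03673534826068814]]
side tray [[417, 199], [374, 179], [279, 284], [329, 314]] [[0.43788999905297993, -0.08635788985324155], [0.5380508919835755, -0.09924040277349166], [0.5770413714207738, 0.21931861122081964], [0.47503623521513094, 0.23056911949342013]]
```

View pics/crop_t.png

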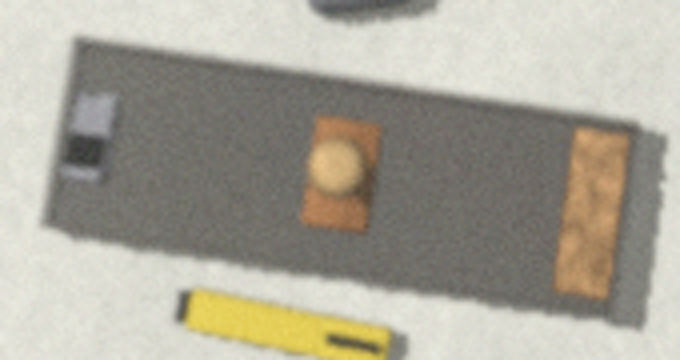

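View pics/crop_s.png

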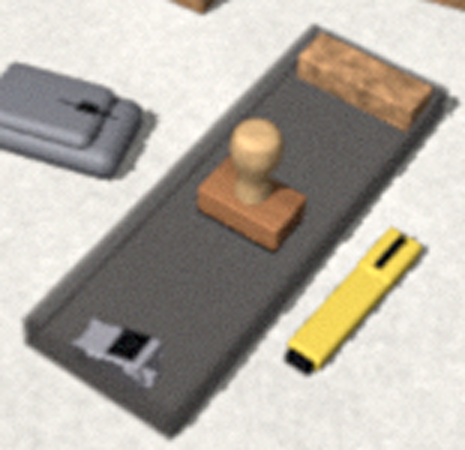

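Measured in the top view, the tray's long axis towards the cork is about (-0.125,-0.992). The foot centre is at (0.513,0.058), and the cork face is about 122 mm ahead of it, so a gap of about 24 mm is expected after tipping. Next I'll triangulate the knob and push it over.

```bash
cat >> h.py <<'E'
from scipy.spatial.transform import Rotation as Rn
d=np.array([-.125,-.992,0]);d/=np.linalg.norm(d);p=np.array([-d[1],d[0],0])
def quats():
    return [Rn.from_matrix(np.c_[[0,0,-1],s*p,np.cross([0,0,-1],s*p)]).as_quat() for s in(1,-1)]
E
python3 - <<'E'
from h import *
from station import arm,snapshot
np.set_printoptions(precision=4,suppress=True)
k,e=tri((319.5,236.5),(355.7,217.7));print("knob",k,"gap",e)
assert e<.006 and abs(k[2]-.072)<.012
# cork top: two-view height check of the near corner at the mouse side
print("cork corner",tri((378.0,226.8),(367,193)) )
print("side-view knob at .072",onplane("side",[(355.7,217.7)],.072), onplane("top",[(319.5,236.5)],.072))
a=k-d*(.0165+.011+.025)
q0=np.array(arm.read_joint_positions());best=None
for q in quats():
    j=arm.ik([a[0],a[1],.25],q)
    if j is not None:
        c=np.abs(np.array(j)-q0).max();print(c,j)
        if best is None or c<best[0]:best=(c,q)
q=best[1]; np.save("q.npy",q); np.save("knob.npy",k)
arm.move_gripper(0.0,20)
arm.movep([a[0],a[1],.25],q)
arm.line_to([a[0],a[1],.131],.15)
print(arm.read_time(),arm.read_tool_pos(),a)
cv2.imwrite("pics/s1.png",cv2.resize(snapshot("side")[150:330,250:450],None,fx=3,fy=3))
E
```

```text
knob [0.5124 0.0568 0.0709] gap 0.0023667564470422637
cork corner (array([ 0.5395, -0.0699,  0.0094]), np.float64(0.0004465709918194736))
side-view knob at .072 [[0.5109 0.0574 0.072 ]] [[0.5135 0.0571 0.072 ]]
0.7029753873976585 [-0.4965  0.5152  0.3725  1.8471 -0.2468  0.8245 -0.1247]
2.52637385890004 [ 0.0406  0.5251 -0.4324  1.8302  0.2841  0.8474  2.486 ]
3.825 [0.5196 0.109  0.1316] [0.519  0.1089 0.0709]
```

View pics/s1.png

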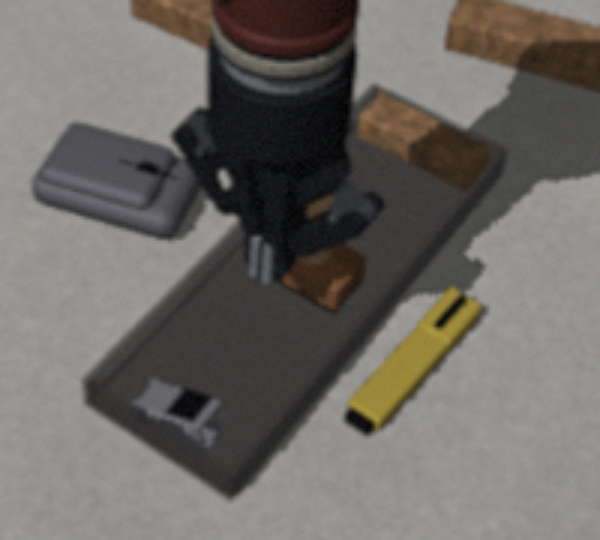

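The shut fingertips, at crop (262,262), stand behind the knob and in line with it. Pushing now, slowly.

Run:
```python
from h import *
from station import arm,snapshot
np.set_printoptions(precision=3,suppress=True)
s=np.array(arm.read_tool_pos());s[2]=.131;f0=np.array(arm.read_ft_force())
for m in(.018,.035,.055,.072):
    arm.line_to(s+d*m,.06);print(m,(np.array(arm.read_ft_force())-f0)@d)
arm.pause(.3)
arm.line_to(s-d*.01,.2)
arm.line_to(s-d*.01+[0,0,.12],.3)
print(arm.read_time())
for n,(x0,y0,x1,y1) in{"top":(235,195,405,285),"side":(270,170,425,320)}.items():
    im=snapshot(n);cv2.imwrite(f"pics/{n}2.png",im)
    cv2.imwrite(f"pics/c2{n}.png",cv2.convertScaleAbs(cv2.resize(im[y0:y1,x0:x1],None,fx=4,fy=4),alpha=1.8))
```

```text
0.018 -0.1615402750120941
0.035 -0.01875784983441473
0.055 -0.2789125729067956
0.072 -0.5885852272341109
7.0833
```

View pics/c2top.png

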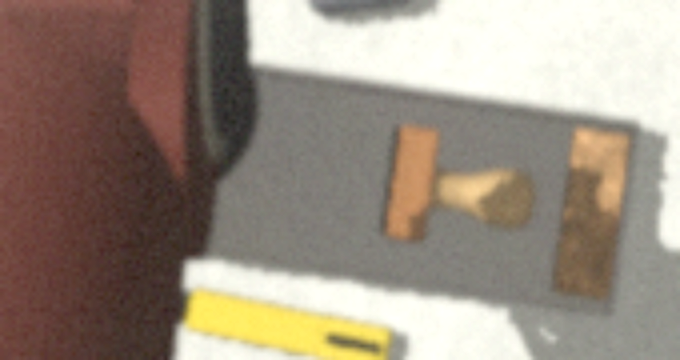

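View pics/c2side.png

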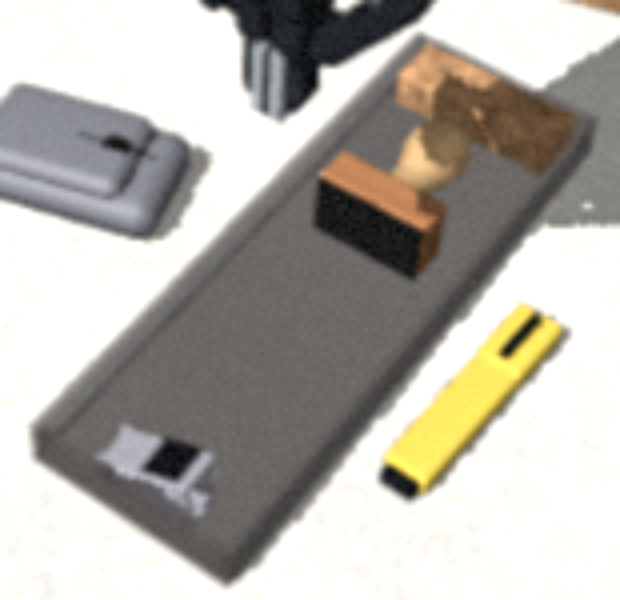

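The stamp fell towards the cork and lies on its side, with the black sole facing the remover end. The foot spans top-crop (384–440,124–241), the handle's end is near (533,195) and the cork face is near x=565. The remover, highlighter and mouse look unmoved. Next I'll measure the sole and the gap.

Run:
```python
from h import *
from station import arm
np.set_printoptions(precision=4,suppress=True)
T=lambda u:np.array(u)/4+[235,195]; S=lambda u:np.array(u)/4+[270,170]
for n,a,b in(("sole+x",(399,124),(318,178)),("sole-x",(385,237),(419,232)),("cork+x",(575,127),(403,75)),("cork-x",(555,291),(543,145))):
    P,e=tri(T(a),S(b));print(n,P,"gap",round(e,4),"along",P@d,"across",P@p)
z=onplane("top",[T((399,124)),T((385,237))],.040);c=onplane("top",[T((575,127)),T((555,291))],.026)
print(z,c,"along sole",z@d,"cork",c@d,"tip gap",(c@d).mean()-(z@d).mean()-.08,"foot across",z@p)
```

```text
sole+x [0.5377 0.0253 0.036 ] gap 0.0022 along -0.09233384300900124 across 0.5303289787330233
sole-x [0.4791 0.0335 0.0362] gap 0.0022 along -0.09315736702663502 across 0.471168579614636
cork+x [ 0.5356 -0.071   0.0235] gap 0.005 along 0.0034632220580063156 across 0.5403188062230317
cork-x [ 0.4503 -0.0579  0.0247] gap 0.0019 along 0.001201338709923825 across 0.4539626218977006
[[0.5384 0.0256 0.04  ]
 [0.4779 0.0332 0.04  ]] [[ 0.5378 -0.0701  0.026 ]
 [ 0.4493 -0.0581  0.026 ]] along sole [-0.0927 -0.0927] cork [0.0023 0.0014] tip gap 0.0145656965056018 foot across [0.531 0.47 ]
```

Run:
```python
from h import *
from station import arm,snapshot
np.set_printoptions(precision=3,suppress=True)
P=lambda al,z:d*al+p*.5005+np.array([0,0,z])
z=np.array(arm.read_tool_pos())[2]
arm.line_to(P(-.140,z),.25); arm.line_to(P(-.140,.089),.2)
arm.line_to(P(-.112,.089),.08); arm.pause(.2)
f0=np.mean([arm.read_ft_force() for _ in range(3)],0)
al=-.112;hits=0
while al<-.080:
    al+=.001; arm.line_to(P(al,.089),.03)
    f=-(np.array(arm.read_ft_force())-f0)@d; x=np.array(arm.read_tool_pos())@d
    print(f"{al:.3f} {x:.4f} {f:.2f}",end=" | ")
    if f>3: break
print("\n",arm.read_time())
cv2.imwrite("pics/s3.png",snapshot("side"))
arm.line_to(P(al-.03,.089),.06); arm.line_to(P(al-.03,.2),.25)
arm.movep([.42,.35,.30],np.load("q.npy"))
print(arm.read_time())
for n,(x0,y0,x1,y1) in{"top":(235,195,405,285),"side":(270,170,425,320)}.items():
    im=snapshot(n);cv2.imwrite(f"pics/{n}4.png",im)
    cv2.imwrite(f"pics/c4{n}.png",cv2.convertScaleAbs(cv2.resize(im[y0:y1,x0:x1],None,fx=4,fy=4),alpha=1.8))
```

```text
-0.111 -0.1111 -0.79 | -0.110 -0.1099 -1.28 | -0.109 -0.1089 -1.15 | -0.108 -0.1079 -1.25 | -0.107 -0.1070 -0.09 | -0.106 -0.1059 0.49 | -0.105 -0.1049 0.04 | -0.104 -0.1039 -0.11 | -0.103 -0.1028 -0.74 | -0.102 -0.1019 -0.43 | -0.101 -0.1009 -0.80 | -0.100 -0.0999 -0.30 | -0.099 -0.0989 -0.82 | -0.098 -0.0979 -0.70 | -0.097 -0.0969 -0.45 | -0.096 -0.0959 -0.64 | -0.095 -0.0949 -0.93 | -0.094 -0.0939 -0.16 | -0.093 -0.0929 -0.54 | -0.092 -0.0919 -1.24 | -0.091 -0.0909 -1.53 | -0.090 -0.0904 0.69 | -0.089 -0.0902 4.49 | 
 14.9167
17.4417
```

View pics/c4top.png

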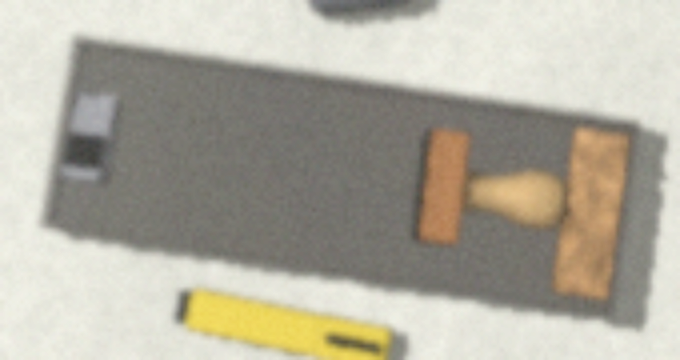

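View pics/c4side.png

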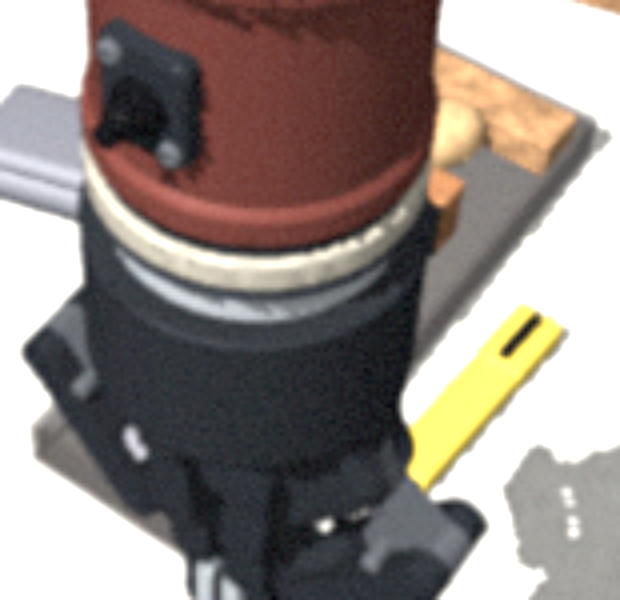

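The handle's end meets the cork face at top-crop (565,197). The force rose sharply while the tool stopped, which points to firm contact. I'll check the numbers and that the other things did not move, then hand in.

Run:
```python
from h import *
from station import arm,ticket
np.set_printoptions(precision=4,suppress=True)
T=lambda u:np.array(u)/4+[235,195]
z=onplane("top",[T((431,129)),T((417,243))],.040)
print("sole along",z@d,"gap est (m)",.0018-.08-(z@d).mean())
a,b=cv2.imread("pics/top0.png"),cv2.imread("pics/top4.png")
D=cv2.absdiff(a,b).max(2)
for n,(x0,y0,x1,y1) in dict(mouse=(300,145,345,203),remover=(245,212,268,246),hl=(275,262,338,292)).items(): print(n,"max/mean diff",D[y0:y1,x0:x1].max(),D[y0:y1,x0:x1].mean().round(2))
ticket.finish_job();print(arm.read_time())
```

```text
sole along [-0.0753 -0.0754] gap est (m) -0.002868264545009963
mouse max/mean diff 14 5.33
remover max/mean diff 12 4.94
hl max/mean diff 46 5.58
the job is handed in; nothing more can be done
the job is handed in; nothing more can be done
```

The stamp was pushed over with the shut fingertips at the knob and fell along the tray towards the cork. It was then pushed at the sole, still lying, until the end of its handle met the cork. I handed the job in just after the 17.4 s mark, with the robot clear of everything.

**Last checks:**
- **Contact with the cork:** The push force rose from about 0 to 4.5 N in the last 1–2 mm while the tool stalled, which indicates firm contact. The last top picture shows the handle's end at the cork face. The sole's pixel position gives a gap of -2.9 mm. That is physically impossible, so it is 3 mm off zero, slightly more than the calibration's 2 mm.
- **Things to leave alone:** Comparing the top picture before and after, the mouse and remover areas differ only by noise. The highlighter area has the same mean difference (5.6) but a single peak of 46. I did not trace that peak; by eye the highlighter has not moved.
- **Checks that failed or were weaker:** The last side view was mostly blocked by the arm, so the final state rests on the top view and the force reading. One early height for a cork corner came out at 9 mm, probably because I matched different corners in the two views. Measured again, it gave 24–25 mm against the 26 mm expected.

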